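Trial-fit the sample cups in the sealing machine's new cup holders

TASK

Four new cup holders for the rotary cup sealer stand on the fitter's bench with the customer's four sample cups. Hang each cup, open side up, in the holder that was made for its shape and size, right down so that its rim sits level on the black rubber all round, and let it go. Do not knock over the oil bottle or the steel spindle standing between them.

Things in the scene. Friction and masses are not known exactly. Their poses are not given: they have to be found in the camera images.
- large_round_cup: open empty cup of stiff white plastic, round, 68 mm across the rim, the larger of the two round ones, 48 mm tall, 28 to 49 g. Its top 10 mm (z 38 to 48) is an upright rim band of that size, the part to grip; below it the body, 58 mm across at the top under the band, tapers to 42 mm at the foot. Starts upright on the bench. Origin: centre of its underside; z up
- small_round_cup: open empty cup of stiff white plastic, round, 52 mm across the rim, the smaller of the two round ones, 48 mm tall, 28 to 49 g. Its top 10 mm (z 38 to 48) is an upright rim band of that size, the part to grip; below it the body, 42 mm across at the top under the band, tapers to 28 mm at the foot. Starts upright on the bench. Origin: centre of its underside; z up
- square_cup: open empty cup of stiff white plastic, square with rounded corners, 66 x 66 mm over the rim, 48 mm tall, 28 to 49 g. Its top 10 mm (z 38 to 48) is an upright rim band of that size, the part to grip; below it the body, 56 x 56 mm at the top under the band, tapers to 40 x 40 mm at the foot. Starts upright on the bench. Origin: centre of its underside; z up; x and y square to the sides
- oblong_cup: open empty cup of stiff white plastic, oblong with rounded corners, 88 x 54 mm over the rim, 48 mm tall, 28 to 49 g. Its top 10 mm (z 38 to 48) is an upright rim band of that size, the part to grip; below it the body, 78 x 44 mm at the top under the band, tapers to 62 x 28 mm at the foot. Starts upright on the bench. Origin: centre of its underside; z up; x along the long side
- large_round_holder: fixed aluminium cup holder, round, 100 mm across outside, 52 mm tall, round 62 mm opening right through, black rubber seat flush in its top around the opening. The large round cup hangs in it with its band on the rubber (band above the holder's top, foot 14 mm above the bench). Origin: centre of its underside, on the bench; z up
- small_round_holder: fixed aluminium cup holder, round, 84 mm across outside, 52 mm tall, round 46 mm opening right through, black rubber seat flush in its top around the opening. The small round cup hangs in it with its band on the rubber (band above the holder's top, foot 14 mm above the bench). Origin: centre of its underside, on the bench; z up
- square_holder: fixed aluminium cup holder, square, 96 x 96 mm outside, 52 mm tall, square 60 x 60 mm opening right through, black rubber seat flush in its top around the opening. The square cup hangs in it with its band on the rubber (band above the holder's top, foot 14 mm above the bench). Origin: centre of its underside, on the bench; z up; x and y square to the sides
- oblong_holder: fixed aluminium cup holder, oblong, 118 x 84 mm outside, 52 mm tall, oblong 82 x 48 mm opening right through, black rubber seat flush in its top around the opening. The oblong cup hangs in it with its band on the rubber (band above the holder's top, foot 14 mm above the bench). Origin: centre of its underside, on the bench; z up; x along the long side
- oil_bottle: small pale oil bottle with a yellow band and a red spout, 38 mm across, 80 mm tall, standing loose among the cups and holders; origin: centre of its underside, z up. Must stay standing
- spindle: bright turned steel shaft standing loose on its 38 mm wide collar, 25 mm across above it, 80 mm tall; origin: centre of its underside, z up. Must stay standing
Things that resemble listed ones, but are neither listed nor needed, are in the scene too. What is shaped like the small_round_holder but purple is not meant.

How it is judged:
At the end, for the whole second after the job is handed in: Each of the four cups hangs at rest (slower than 20 mm/s) in its own holder: centre within 6 mm of the holder's, foot 10 to 17.5 mm above the holder's underside (14 mm when seated) and less than 0.09 rad from level (horizontal distance between large_round_cup and large_round_holder below 0.006 m and z of large_round_cup in the frame of large_round_holder between 0.01 and 0.0175 m and angle between each of large_round_cup, small_round_cup, square_cup, oblong_cup's own z axis and vertical below 0.09 rad and linear speed of each of large_round_cup, small_round_cup, square_cup, oblong_cup below 0.02 m/s and horizontal distance between small_round_cup and small_round_holder below 0.006 m and z of small_round_cup in the frame of small_round_holder between 0.01 and 0.0175 m and horizontal distance between square_cup and square_holder below 0.006 m and z of square_cup in the frame of square_holder between 0.01 and 0.0175 m and horizontal distance between oblong_cup and oblong_holder below 0.006 m and z of oblong_cup in the frame of oblong_holder between 0.01 and 0.0175 m); the robot touches nothing.
It fails at once if the oil bottle is knocked over (leans more than 0.5 rad) (angle between oil_bottle's own z axis and vertical above 0.5 rad).
It fails at once if the steel spindle is knocked over (leans more than 0.5 rad) (angle between spindle's own z axis and vertical above 0.5 rad).
It also fails if it takes over 109 s, if anything falls off the work surface, if the arm or the gripper's body presses on something with over 40 N, if the wrist force passes 120 N, or if a joint passes its speed limit or range.

ROBOT

A 7-joint arm with a two-finger parallel gripper is mounted at the origin on the work surface. World frame = base frame: x ahead of the robot, y to its left, z up, the work surface at z = 0. Lengths are in m, angles in rad, forces in N, time in s.
With the tool pointing down it reaches from about 0.4 to 0.85 m from the base axis. Payload 10.4 kg.
Tool frame: the origin (TCP) lies at the centre of the arm's flange, where the gripper is bolted on; the fingertips stand 173 mm ahead of it and the grasp point (between the pads) lies 155 mm ahead of it; z points along the fingers, y is the line along which they close (so a half turn about z gives the same grasp; the last joint's range is limited). The gripper opens to 85 mm and grips with 20 to 120 N. Pads are 22 mm wide; open, the fingers measure 114 mm over their backs; the gripper's body (76 mm by 85 mm) begins 54 mm behind the grasp point. The pads swing forward as they close: fully open they stand 13 mm farther back than shut.
Start: joints at [-1.295, 0.332, -0.065, 1.46, 0.022, 1.35, -0.088], TCP at [0.184, 0.597, 0.405] pointing down, gripper open.
Joint ranges: [-2.6, 2.6], [-0.5, 2.12], [-1.47, 1.34], [0.16, 2.42], [-1.27, 4.41], [0.06, 2.06], [-2.6, 2.6]. Speed limits (rad/s): [2.22, 2.22, 2.79, 2.79, 3.14, 3.14, 3.14].

INTERFACE

Orientations are given as a unit quaternion [x, y, z, w].
In Python, from workcell import manip, viewer, finder gives the robot as it stands.
- The arm moves only by the tool arm_command, never from a script. Its argument "plan" is a list of rows, each an object with "dp": the shift along the tool's x, y, z in mm, a list of three; "spin": the turn about the tool's z in rad. A call has 1 to 5 rows; each row shifts and turns the commanded pose from where the row before left it, along the tool's axes as they then stand; what a row does not reach is not made up. A row lasts 1/10 s, in which the tool goes at most 50 mm and 8.59 degrees, less where a joint would pass 70% of its speed; a pose out of reach is approached as far as the arm can. A call is refused whole if a number of a shift passes 50 or a number of a turn 0.15, either way. A call with a gripper value outside its range is refused whole. "grip" is the closure, from -1 (fully open) to 1 (shut), set as the call begins (left out, the last holds). The fingers move at their own pace and stop on an object; "newtons" is the grip in N (left out, the last holds). Time passes only in rows, so rows that do not move let the fingers close. It gives the time, the measured TCP pose, the force, the opening and the grip force at its end, in the units of the state.
- manip.get_obs(): the state, without advancing time (a new reading comes with each control period).
- viewer.camera(name): name is "side" or "top" or "wrist"; returns the picture (420x560x3 uint8, blue, green, red); there is no depth.
- viewer.camera_params(name): a dict with "vertical_fov" (degrees; the focal length in pixels is half the picture's height over the tangent of half this angle, whatever the lens; pixels are square), "cx", "cy" (the principal point, pixels), "R" (3x3) and "t" (3): a world point X has camera coordinates R X + t; the wrist camera has in their place "T_tool_cam" (4x4, takes a point from camera to tool coordinates, whose origin is the TCP and whose axes are the flange's). Camera axes: x right, y down, z forward; pixel columns grow to the right and rows downward; lengths in m; the calibration is good to about 2 mm. A picture is of the moment at which its call begins: read the wrist's pose just before it. camera_params takes no time and is no camera call.
- manip.hand_in(): hands the job in; it is judged then, once.
Trained networks look in the newest picture that a camera, given by its name, has taken for a name from the list of things; names that differ only in an ending like _2 or _b are one class to them, and where a whole thing is asked for, a point or a joint stands for the part that bears it (a point fixed in the world has none). Each returns a list of dicts, best first, with "score" (0 to 1); they miss things now and then, are a little off and sometimes report something else, mostly with a low value. They report only what shows in the picture. A call takes as long as a camera call. They do not tell look-alikes from the thing itself.
- finder.find_in(camera, thing): "position" ([x, y, z] in m, in world coordinates, good to about 4 mm: the middle of the surface that is visible of it).
The state is a dict: "clock": time; "joint_pos": joint angles; "joint_velocities": joint speeds; "tau": joint torques, N m; "position": TCP position; "ee_rot": TCP orientation; "ft_force": force on the tool from outside, world axes, zero at the start; "torque": the same for the moment, N m; "grip_width": opening from 0.0 (shut) to 1.0 (fully open); "grasp_force": force on a finger pad.
Only numpy, scipy, OpenCV 4.12 (cv2) and the standard library are available. Lean on these libraries where they do the work, as an engineer would, in place of code of your own. Each camera call takes 0.05 s, during which the arm holds its last target. There are 200 camera calls.

## Working session

There is one attempt and no reset: what is moved stays moved. The work goes in short steps, Python scripts to look and compute and a tool call to move; the robot and the scene stay as the last step left them, time stands still between calls to the robot, and variables do not carry over. Pictures are saved under pics/ and viewed, at most 14 in all, crops included, and the job is handed in when it is done.

Besides the shell and the picture viewer there is one more tool, called after ">>>" as name(argument=value, ...) on one line, values as JSON. arm_command: Moves the arm, as the interface text tells. Its arguments: {"type":"object","properties":{"plan":{"type":"array","items":{"type":"object","properties":{"dp":{"type":"array","items":{"type":"number"}},"spin":{"type":"number"}}}},"grip":{"type":"number"},"newtons":{"type":"number"}},"required":["plan"]}

```bash
mkdir -p pics; ls; cat > a.py <<'E'
from workcell import manip, viewer, finder
import cv2, numpy as np
E
python3 - <<'E'
from a import *
for c in ("top","side"):
    cv2.imwrite(f"pics/{c}0.png",viewer.camera(c)); p=viewer.camera_params(c); print(c,p)
for c in ("top","side"):
  for n in ["large_round_cup","small_round_cup","square_cup","oblong_cup","large_round_holder","small_round_holder","square_holder","oblong_holder","oil_bottle","spindle"]:
    for r in finder.find_in(c,n)[:3]: print(c,n,np.round(r["position"],3),round(r["score"],2))
o=manip.get_obs(); print(o["clock"],o["position"],o["ee_rot"],viewer.camera_params("wrist"))
E
```

```text
pics
top {'vertical_fov': 47.00320721781766, 'cx': 276.7484635065469, 'cy': 202.58817375068503, 'R': array([[-0.0191816 , -0.99980672, -0.00431176],
       [-0.99141733,  0.0195781 , -0.12926087],
       [ 0.12932031,  0.00179532, -0.99160125]]), 't': array([-0.01392444,  0.52021927,  1.18446843])}
side {'vertical_fov': 50.74182288480598, 'cx': 283.2739620648387, 'cy': 212.36308742488407, 'R': array([[ 0.98972518, -0.14184602, -0.01799384],
       [-0.10908601, -0.667732  , -0.73636554],
       [ 0.09243546,  0.7307624 , -0.67634459]]), 't': array([-0.50507209,  0.08002025,  1.07663312])}
top large_round_cup [ 0.401 -0.22   0.031] 0.88
top small_round_cup [ 0.529 -0.456  0.044] 0.69
top square_cup [ 0.639 -0.207  0.04 ] 0.73
top oblong_cup [ 0.686 -0.025  0.038] 0.59
top large_round_holder [ 0.455 -0.003  0.053] 0.94
top small_round_holder [0.613 0.215 0.053] 0.85
top small_round_holder [0.361 0.375 0.054] 0.58
top square_holder [0.501 0.444 0.057] 0.94
top oblong_holder [0.406 0.212 0.056] 0.81
top oil_bottle [0.491 0.149 0.048] 0.68
top spindle [ 0.505 -0.144  0.039] 0.68
side larg
[... 534 characters left out ...]
[ 0.524 -0.44   0.046] 0.66
side oblong_holder [0.413 0.199 0.043] 0.66
side oil_bottle [0.499 0.137 0.041] 0.57
side spindle [ 0.505 -0.163  0.032] 0.81
1.1 [0.18399553 0.5973101  0.40473935] [ 1.48860938e-01  9.88858139e-01  3.65361310e-05 -1.26117216e-06] {'vertical_fov': 64.97137611329038, 'cx': 276.9687952332258, 'cy': 207.4114604253764, 'T_tool_cam': array([[ 8.02685710e-04, -9.57497417e-01, -2.88440725e-01,
         7.40286780e-02],
       [ 9.99999661e-01,  8.21974123e-04,  5.42480165e-05,
        -5.40602165e-05],
       [ 1.85148476e-04, -2.88440671e-01,  9.57497752e-01,
         3.10974983e-02],
       [ 0.00000000e+00,  0.00000000e+00,  0.00000000e+00,
         1.00000000e+00]])}
```

View pics/top0.png

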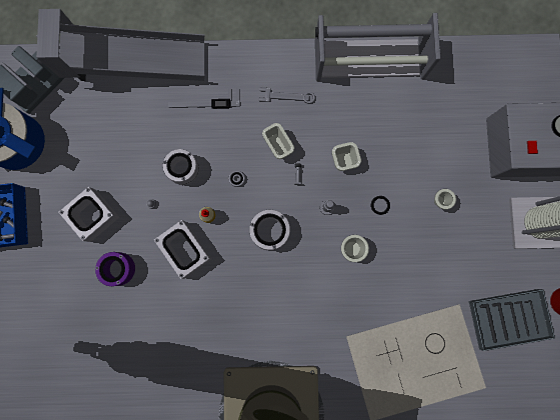

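View pics/side0.png

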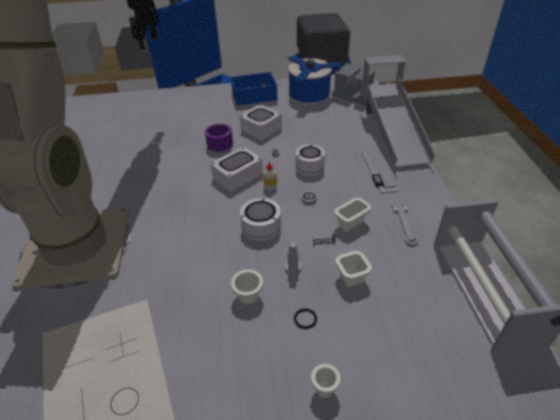

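The top view shows the cups at (355,249) large round, (446,200) small round, (346,156) square and (278,141) oblong. The holders are at (270,230) large, (180,166) small, (87,213) square and (182,249) oblong; the purple decoy is at (115,269). The bottle is at (206,214) and the spindle at (328,207). The finder agrees with all of these.

```bash
cat >> a.py <<'E'
def cam(c,obs=None):
    p=viewer.camera_params(c); f=210/np.tan(np.radians(p["vertical_fov"]/2))
    if c=="wrist":
        from scipy.spatial.transform import Rotation as Ro
        T=np.eye(4);T[:3,:3]=Ro.from_quat(obs["ee_rot"]).as_matrix();T[:3,3]=obs["position"]
        M=np.linalg.inv(T@p["T_tool_cam"]);R,t=M[:3,:3],M[:3,3]
    else: R,t=np.array(p["R"]),np.array(p["t"])
    return f,p["cx"],p["cy"],R,t
def back(K,px,z):
    f,cx,cy,R,t=K; px=np.atleast_2d(px).astype(float)
    d=np.c_[(px[:,0]-cx)/f,(px[:,1]-cy)/f,np.ones(len(px))]@R   # R^T d
    C=-R.T@t; s=(z-C[2])/d[:,2]; return (C+d*s[:,None])[:,:2]
def proj(K,X):
    f,cx,cy,R,t=K; c=R@np.array(X)+t; return np.array([cx+f*c[0]/c[2],cy+f*c[1]/c[2]])
def measure(img,K,X,hole,z,thr,r=0.07):
    """bright contour (or dark hole enclosed in it) nearest world point X; returns rect in mm at height z"""
    g=cv2.cvtColor(img,cv2.COLOR_BGR2GRAY); S=4
    u=proj(K,[X[0],X[1],z]); h=int(np.linalg.norm(proj(K,[X[0]+r,X[1],z])-u))
    x0,y0=max(int(u[0])-h,0),max(int(u[1])-h,0); sub=g[y0:y0+2*h,x0:x0+2*h]
    big=cv2.resize(sub,None,fx=S,fy=S,interpolation=cv2.INTER_CUBIC)
    cs,hi=cv2.findContours((big>thr).astype(np.uint8),cv2.RETR_CCOMP,cv2.CHAIN_APPROX_NONE)
    best=None
    for c,hh in zip(cs,hi[0]):
        if (hh[3]>=0)!=hole or len(c)<60: continue
        w=back(K,(c[:,0,:]+.5)/S-.5+[x0,y0],z)*1000
        (cx,cy),(a,b),th=cv2.minAreaRect(w.astype(np.float32))
        if max(a,b)<20: continue
        if a<b: a,b,th=b,a,th+90
        A=cv2.contourArea(w.astype(np.float32))
        if best is None or A>best[-1]: best=(cx,cy,a,b,(th+90)%180-90,A)
    return None if best is None else np.round(best,1)
E
python3 - <<'E'
from a import *
img=cv2.imread("pics/top0.png");K=cam("top")
W=dict(LC=(.401,-.22),SC=(.529,-.456),QC=(.639,-.207),OC=(.686,-.025));H=dict(LH=(.455,-.003),SH=(.613,.215),QH=(.501,.444),OH=(.406,.212))
for t in(150,170,190):
    for n,X in W.items(): print(t,n,measure(img,K,X,False,.046,t,.055))
    for n,X in H.items(): print(t,n,measure(img,K,X,True,.052,t-30,.08))
for n,X in {"bottle":(.491,.149),"spindle":(.505,-.144)}.items():
    u=proj(K,[*X,.04]).astype(int);print(n,u)
b=img[190:230,190:220].astype(int); m=(b[...,2]-b[...,1]>60); ys,xs=np.nonzero(m); print("spout",back(K,[[xs.mean()+190,ys.mean()+190]],.075))
E
```

```text
150 LC [ 401.8 -213.2   65.4   64.7   54.8 3295.5]
150 SC [ 520.4 -444.3   49.    48.9   48.8 1855.7]
150 QC [ 634.3 -201.2   65.1   65.    13.  3820.8]
150 OC [ 677.9  -29.2   87.8   53.8   29.5 4259.3]
150 LH None
150 SH None
150 QH [ 500.3  452.1   78.5   78.4  -49.  5455.7]
150 OH [ 407.6  213.8  100.8   66.7   34.9 6118.9]
170 LC [ 401.4 -213.2   63.7   63.3   43.2  556.4]
170 SC [ 515.2 -446.1   48.1   37.   -68.9  215.6]
170 QC [ 603.6 -190.9   31.3    8.    79.2   91.6]
170 OC [680.9 -11.8  86.3  46.4  -5.9 331.9]
170 LH None
170 SH None
170 QH [ 500.4  452.    79.2   79.1   41.2 5539.2]
170 OH [ 407.8  213.6  101.7   68.    35.1 6238.1]
190 LC None
190 SC None
190 QC None
190 OC None
190 LH None
190 SH None
190 QH [ 500.5  452.2   80.2   79.9   41.8 5653.6]
190 OH [ 407.8  213.7  102.7   69.    35.1 6381.3]
bottle [207 215]
spindle [324 207]
spout [[0.49352842 0.1530038 ]]
```

```bash
cat >> a.py <<'E'
def yaw(o):
    x,y,z,w=o["ee_rot"]; return np.degrees(np.arctan2(1-2*(x*x+z*z),2*(x*y-z*w)))  # tool y dir in world
def go(X,th=None,step=45,o=None):
    """rows to bring TCP to X mm (x,y,z), tool y at th deg mod 180"""
    o=o or manip.get_obs(); a=yaw(o); p=o["position"]*1000; D=np.array(X,float)-p
    d=0 if th is None else (th-a+90)%180-90
    n=int(max(np.ceil(np.linalg.norm(D)/step),np.ceil(abs(np.radians(d))/.145),1))
    print("now",np.round(p,1),"yaw",round(a,1),"F",np.round(o["ft_force"],1),"w",round(o["grip_width"]*85,1),"gf",round(o["grasp_force"],1),"t",round(o["clock"],2),"D",np.round(D,1),"turn",round(d,1))
    for i in range(n):
        t=np.radians(a+d*(i/n)); y=np.array([np.cos(t),np.sin(t)]); x=np.array([y[1]*-1,y[0]])  # x: z_down => x = y x z
        r=D/n; print([round(float(v),1) for v in (r[:2]@x,r[:2]@y,-r[2])],round(-np.radians(d)/n,3),end=" | ")
    print()
E
python3 - <<'E'
from a import *
img=cv2.imread("pics/top0.png");K=cam("top")
for t in(60,80,100,110):
    for n,X in dict(LH=(.455,-.003),SH=(.613,.215)).items(): print(t,n,measure(img,K,X,True,.052,t,.075))
for t in (120,130,140):
    for n,X in dict(LC=(.401,-.22),SC=(.529,-.456),QC=(.639,-.207),OC=(.686,-.025)).items(): print(t,n,measure(img,K,X,False,.046,t,.055))
from scipy.spatial.transform import Rotation as Ro
o=manip.get_obs(); print(Ro.from_quat(o["ee_rot"]).as_matrix().round(2).tolist(),yaw(o))
go((678,-29,320),-60.5)
E
```

```text
60 LH [ 452.    -5.    79.9   79.2  -35.  4902.3]
60 SH [ 618.1  220.1   63.8   63.4    6.  3141.3]
80 LH None
80 SH None
100 LH [502.4  -3.9  29.1   3.1  88.9  77.4]
100 SH None
110 LH None
110 SH None
120 LC [ 401.9 -213.1   67.1   66.4   43.2 3485.2]
120 SC [ 520.3 -443.5   51.8   49.8   88.9 2015.6]
120 QC [ 634.7 -201.1   68.1   67.1  -76.9 4083.4]
120 OC [ 678.2  -29.1   89.8   56.6   29.1 4528.6]
130 LC [ 401.7 -212.9   66.3   65.9   43.2 3425.8]
130 SC [ 520.8 -444.3   50.7   49.8  -47.2 1962.4]
130 QC [ 634.6 -201.1   66.9   66.3  -76.9 3998.7]
130 OC [ 678.1  -29.1   89.    55.5   28.9 4442.2]
140 LC [ 401.9 -213.1   65.8   65.5   49.3 3358.5]
140 SC [ 520.5 -444.3   49.8   49.8   48.8 1910.1]
140 QC [ 634.4 -201.1   65.8   65.6   12.6 3915.2]
140 OC [ 678.   -29.2   88.6   54.5   29.2 4351.5]
[[-0.96, 0.29, 0.0], [0.29, 0.96, 0.0], [0.0, 0.0, -1.0]] 72.87815592237845
now [184.  597.3 404.7] yaw 72.9 F [-0.2  0.  -0.8] w 85.1 gf 0.0 t 1.1 D [ 494.  -626.3  -84.7] turn 46.6
[-36.5, -25.2, 4.7] -0.045 | [-35.3, -26.8, 4.7] -0.045 | [-34.1, -28.4, 4.7] -0.045 | [-32.7, -29.9, 4.7] -0.045 | [-31.4, -31.3, 4.7] -0.045 | [-29.9, -32.7, 4.7] -0.045 | [-28.4, -34.0, 4.7] -0.045 | [-26.8, -35.3, 4.7] -0.045 | [-25.2, -36.4, 4.7] -0.045 | [-23.5, -37.6, 4.7] -0.045 | [-21.8, -38.6, 4.7] -0.045 | [-20.0, -39.5, 4.7] -0.045 | [-18.2, -40.4, 4.7] -0.045 | [-16.4, -41.2, 4.7] -0.045 | [-14.5, -41.9, 4.7] -0.045 | [-12.6, -42.5, 4.7] -0.045 | [-10.7, -43.0, 4.7] -0.045 | [-8.7, -43.4, 4.7] -0.045 |
```

>>> arm_command(plan=[{"dp": [-36,-25,5],"spin": -0.045},{"dp": [-35,-27,5],"spin": -0.045},{"dp": [-34,-28,5],"spin": -0.045},{"dp": [-33,-30,5],"spin": -0.045},{"dp": [-31,-31,5],"spin": -0.045}], grip=-1, newtons=30)

```text
clock: 1.6
position: [0.3213, 0.4223, 0.3797]
ee_rot: [0.036, 0.999, 0.0, 0.0]
ft_force: [0.3, 0.5, 0.4]
grip_width: 1.0
grasp_force: 0.0
```

>>> arm_command(plan=[{"dp": [-30,-33,5],"spin": -0.045},{"dp": [-28,-34,5],"spin": -0.045},{"dp": [-27,-35,5],"spin": -0.045},{"dp": [-25,-36,5],"spin": -0.045},{"dp": [-24,-38,5],"spin": -0.045}])

```text
clock: 2.1
position: [0.4582, 0.2484, 0.3548]
ee_rot: [-0.077, 0.997, 0.0, 0.0]
ft_force: [-0.3, 0.5, -0.3]
grip_width: 1.001
grasp_force: 0.0
```

>>> arm_command(plan=[{"dp": [-22,-39,5],"spin": -0.045},{"dp": [-20,-40,5],"spin": -0.045},{"dp": [-18,-40,5],"spin": -0.045},{"dp": [-16,-41,5],"spin": -0.045},{"dp": [-14,-42,5],"spin": -0.045}])

```text
clock: 2.6
position: [0.5943, 0.0734, 0.3297]
ee_rot: [-0.188, 0.982, 0.0, 0.0]
ft_force: [-0.4, 0.4, -0.2]
grip_width: 0.998
grasp_force: 0.0
```

>>> arm_command(plan=[{"dp": [-13,-42,5],"spin": -0.045},{"dp": [-11,-43,5],"spin": -0.045},{"dp": [-9,-43,5],"spin": -0.045},{"dp": [0,0,0]},{"dp": [0,0,0]}])

```text
invalid input at $.plan[3]: expected keys dp, spin
```

```bash
cat > look.py <<'E'
from a import *
import sys
def look(name,X,hole,z,thrs,r=.055):
    o=manip.get_obs(); img=viewer.camera("wrist"); cv2.imwrite(f"pics/{name}.png",img); K=cam("wrist",o)
    for t in thrs: print(t,measure(img,K,X,hole,z,t,r))
    return img,K,o
E
python3 - <<'E'
from look import *
look("w1",(.678,-.029),False,.046,(120,140,160))
go((678,-29,215),119.3)
print(manip.get_obs()["joint_pos"].round(2))
E
```

```text
120 [ 680.6  -31.3  108.    96.    16.8 6904.9]
140 [ 680.6  -31.3  108.    96.    16.8 6585. ]
160 [ 678.5  -29.9   89.2   56.4   29.3 3419.2]
now [596.8  65.9 328.9] yaw 111.4 F [-2.9 -6.6 -0.8] w 85.2 gf 0.0 t 2.65 D [  81.2  -94.9 -113.9] turn 7.9
[-10.2, -29.5, 28.5] -0.034 | [-9.2, -29.8, 28.5] -0.034 | [-8.2, -30.1, 28.5] -0.034 | [-7.1, -30.4, 28.5] -0.034 | 
[-0.45  0.33  0.32  1.64 -0.11  1.18  1.84]
```

>>> arm_command(plan=[{"dp": [-13,-42,13],"spin": -0.045},{"dp": [-11,-43,13],"spin": -0.045},{"dp": [-9,-36,13],"spin": -0.045},{"dp": [0,0,0],"spin": 0},{"dp": [0,0,0],"spin": 0}])

```text
clock: 3.15
position: [0.6728, -0.0231, 0.2899]
ee_rot: [-0.252, 0.968, 0.0, -0.001]
ft_force: [0.4, -0.6, 0.3]
grip_width: 1.001
grasp_force: 0.0
```

```bash
python3 - <<'E'
from look import *
look("w2",(.678,-.029),False,.046,(120,140,160,170))
go((678.3,-29.5,212),119.3)
E
```

```text
120 [ 680.6  -28.6  105.2  104.4  -60.8 9346.4]
140 [ 680.6  -28.6  105.2  104.4  -60.8 7177.5]
160 [ 678.9  -28.    87.8   56.4   28.6 2500.2]
170 [ 678.8  -28.1   87.5   55.8   28.9 1937.2]
now [672.6 -21.8 290.5] yaw 119.3 F [-0.5  0.8  0.6] w 85.0 gf 0.0 t 3.2 D [  5.7  -7.7 -78.5] turn 0.0
[-0.6, -4.7, 39.3] -0.0 | [-0.6, -4.7, 39.3] -0.0 |
```

View pics/w2.png

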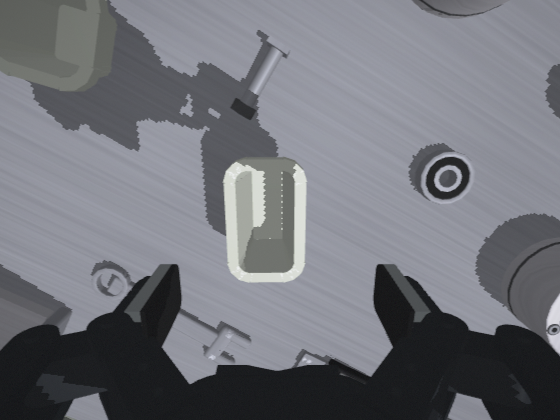

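The wrist view shows the oblong cup at (265,220) between the fingertips at (178,265) and (376,265). That puts the open tips about 160 mm ahead of the TCP, so they should be at about 168 mm when closed on 54 mm.

>>> arm_command(plan=[{"dp": [0,-4,42],"spin": 0},{"dp": [-1,-5,39],"spin": 0},{"dp": [0,0,0],"spin": 0}])

```text
clock: 3.5
position: [0.6758, -0.0282, 0.205]
ee_rot: [-0.253, 0.967, 0.001, -0.004]
ft_force: [-1.1, -1.1, -0.8]
grip_width: 1.0
grasp_force: 0.0
```

>>> arm_command(plan=[{"dp": [0,0,0],"spin": 0},{"dp": [0,0,0],"spin": 0},{"dp": [0,0,0],"spin": 0},{"dp": [0,0,0],"spin": 0},{"dp": [0,0,0],"spin": 0}], grip=1)

```text
clock: 4.0
position: [0.6788, -0.0291, 0.2129]
ee_rot: [-0.253, 0.967, -0.0, 0.002]
ft_force: [-0.2, 0.7, 6.2]
grip_width: 0.622
grasp_force: 30.6
```

>>> arm_command(plan=[{"dp": [0,0,0],"spin": 0},{"dp": [0,0,0],"spin": 0},{"dp": [0,0,0],"spin": 0}])

```text
clock: 4.3
position: [0.6789, -0.0291, 0.2129]
ee_rot: [-0.253, 0.967, -0.0, 0.002]
ft_force: [-1.1, 1.0, 4.5]
grip_width: 0.618
grasp_force: 30.6
```

```bash
python3 - <<'E'
from look import *
go((678.3,-29.5,212),119.3)
cv2.imwrite("pics/w3.png",viewer.camera("wrist"))
E
```

```text
now [678.9 -29.1 212.9] yaw 119.3 F [-1.1  1.   4.5] w 52.5 gf 30.6 t 4.3 D [-0.6 -0.4 -0.9] turn -0.0
[0.7, -0.1, 0.9] 0.0 |
```

View pics/w3.png

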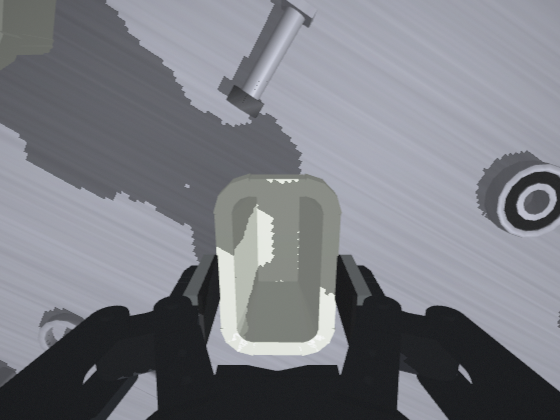

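The oblong cup is gripped squarely by its band, filling (215–340, 175–355). I'll lift it and carry it over the bottle to its holder.

>>> arm_command(plan=[{"dp": [0,0,-35],"spin": 0},{"dp": [0,0,-45],"spin": 0},{"dp": [0,0,-40],"spin": 0},{"dp": [0,0,0],"spin": 0}])

```text
clock: 4.75
position: [0.6794, -0.03, 0.3388]
ee_rot: [-0.253, 0.967, -0.001, 0.006]
ft_force: [-0.0, 0.0, -0.4]
grip_width: 0.618
grasp_force: 32.3
```

```bash
python3 - <<'E'
from look import *
go((407.7,213.7,325),125)
E
```

```text
now [679.4 -30.  338.8] yaw 119.3 F [-0.   0.  -0.4] w 52.5 gf 32.3 t 4.75 D [-271.7  243.7  -13.8] turn 5.7
[13.1, 38.4, 1.5] -0.011 | [12.7, 38.5, 1.5] -0.011 | [12.2, 38.7, 1.5] -0.011 | [11.8, 38.8, 1.5] -0.011 | [11.4, 38.9, 1.5] -0.011 | [10.9, 39.0, 1.5] -0.011 | [10.5, 39.2, 1.5] -0.011 | [10.1, 39.3, 1.5] -0.011 | [9.6, 39.4, 1.5] -0.011 |
```

>>> arm_command(plan=[{"dp": [13,38,1],"spin": -0.011},{"dp": [13,39,0],"spin": -0.011},{"dp": [12,39,1],"spin": -0.011},{"dp": [12,39,1],"spin": -0.011},{"dp": [11,39,1],"spin": -0.011}])

```text
clock: 5.25
position: [0.5254, 0.1075, 0.3271]
ee_rot: [-0.28, 0.96, 0.0, 0.001]
ft_force: [0.6, -0.0, -0.7]
grip_width: 0.62
grasp_force: 32.3
```

>>> arm_command(plan=[{"dp": [11,39,0],"spin": -0.011},{"dp": [11,39,0],"spin": -0.011},{"dp": [10,39,0],"spin": -0.011},{"dp": [10,39,0],"spin": -0.011},{"dp": [0,0,0],"spin": 0}])

```text
clock: 5.75
position: [0.4025, 0.2172, 0.3271]
ee_rot: [-0.304, 0.953, 0.001, 0.001]
ft_force: [0.4, -0.8, -0.8]
grip_width: 0.624
grasp_force: 32.3
```

```bash
python3 - <<'E'
from look import *
img,K,o=look("w4",(.4077,.2137),False,.052,())
go((407.7,213.7,255),125)
E
```

```text
now [404.4 215.3 327.1] yaw 125.2 F [ 0.3 -0.5  1.7] w 52.3 gf 32.3 t 5.8 D [  3.3  -1.6 -72.1] turn -0.2
[-0.9, -1.6, 36.1] 0.002 | [-0.9, -1.6, 36.1] 0.002 |
```

View pics/w4.png

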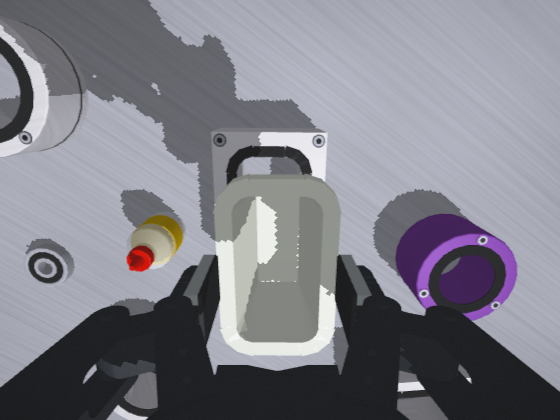

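The holder's top face spans columns 212–327 with its middle at 270. At the picture's pose that is −5.5 mm in tool y, which matches the plan, so I'll start down.

>>> arm_command(plan=[{"dp": [0,0,30],"spin": 0},{"dp": [0,0,20],"spin": 0},{"dp": [0,0,0],"spin": 0},{"dp": [0,0,0],"spin": 0}])

```text
clock: 6.2
position: [0.4066, 0.2131, 0.2766]
ee_rot: [-0.3, 0.954, 0.0, 0.0]
ft_force: [-0.5, -0.5, -0.1]
grip_width: 0.616
grasp_force: 32.3
```

```bash
python3 - <<'E'
from look import *
go((407.7,213.7,227),125)
E
```

```text
now [406.6 213.1 276.6] yaw 124.9 F [-0.5 -0.5 -0.1] w 52.3 gf 32.3 t 6.2 D [  1.1   0.6 -49.6] turn 0.1
[-0.6, -0.1, 24.8] -0.001 | [-0.6, -0.1, 24.8] -0.001 |
```

>>> arm_command(plan=[{"dp": [-1,0,10],"spin": 0},{"dp": [0,0,10],"spin": 0},{"dp": [0,0,10],"spin": 0},{"dp": [0,0,8],"spin": 0},{"dp": [0,0,0],"spin": 0}])

```text
clock: 6.7
position: [0.4063, 0.2139, 0.2363]
ee_rot: [-0.3, 0.954, -0.0, -0.001]
ft_force: [-0.5, -0.2, -0.9]
grip_width: 0.621
grasp_force: 32.3
```

>>> arm_command(plan=[{"dp": [0,0,4],"spin": 0},{"dp": [0,0,4],"spin": 0},{"dp": [0,0,3],"spin": 0},{"dp": [0,0,0],"spin": 0},{"dp": [0,0,0],"spin": 0}])

```text
clock: 7.2
position: [0.4068, 0.2142, 0.2269]
ee_rot: [-0.3, 0.954, 0.0, 0.0]
ft_force: [-0.7, 0.2, 2.3]
grip_width: 0.62
grasp_force: 32.6
```

>>> arm_command(plan=[{"dp": [0,0,0],"spin": 0},{"dp": [0,0,0],"spin": 0},{"dp": [0,0,0],"spin": 0},{"dp": [0,0,0],"spin": 0}], grip=-1)

```text
clock: 7.6
position: [0.4067, 0.2142, 0.2267]
ee_rot: [-0.3, 0.954, 0.0, 0.0]
ft_force: [0.5, -0.1, -0.0]
grip_width: 0.995
grasp_force: 0.0
```

>>> arm_command(plan=[{"dp": [0,0,-20],"spin": 0},{"dp": [0,0,-40],"spin": 0},{"dp": [0,0,-40],"spin": 0},{"dp": [0,0,0],"spin": 0},{"dp": [0,0,0],"spin": 0}])

```text
clock: 8.1
position: [0.4069, 0.2142, 0.3273]
ee_rot: [-0.3, 0.954, 0.0, 0.001]
ft_force: [-0.9, 0.1, -1.1]
grip_width: 0.998
grasp_force: 0.0
```

```bash
python3 - <<'E'
from look import *
img,K,o=look("w5",(.4077,.2137),False,.060,(150,165,180),.05)
go((634.4,-201.1,300),103)
E
```

```text
150 [ 409.4  214.2   96.6   95.8  -55.  2906.9]
165 [ 405.3  213.9   88.6   54.9   35.1 2509.2]
180 [ 408.9  215.    96.    81.8   34.9 2199.5]
now [406.5 214.  326.2] yaw 125.0 F [ 0.3  0.3 -0.6] w 84.9 gf 0.0 t 8.15 D [ 227.9 -415.1  -26.2] turn -22.0
[4.6, -42.8, 2.4] 0.035 | [3.2, -42.9, 2.4] 0.035 | [1.7, -43.0, 2.4] 0.035 | [0.2, -43.0, 2.4] 0.035 | [-1.3, -43.0, 2.4] 0.035 | [-2.8, -43.0, 2.4] 0.035 | [-4.3, -42.8, 2.4] 0.035 | [-5.8, -42.7, 2.4] 0.035 | [-7.3, -42.4, 2.4] 0.035 | [-8.8, -42.1, 2.4] 0.035 | [-10.2, -41.8, 2.4] 0.035 |
```

View pics/w5.png

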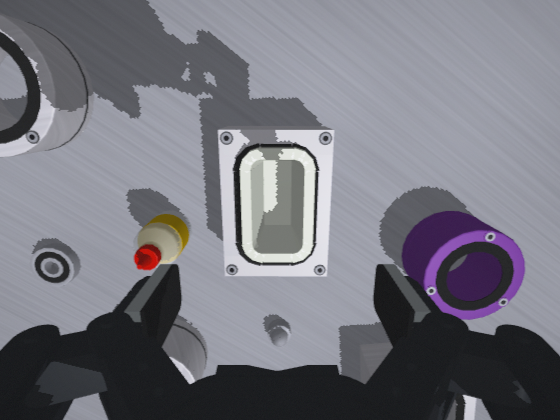

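The oblong cup sits evenly in its holder at (275,205), with an even rubber border. The measured rim is 88.6×54.9 mm, centred at (405,214). Next is the square cup.

>>> arm_command(plan=[{"dp": [5,-43,3],"spin": 0.035},{"dp": [3,-43,3],"spin": 0.035},{"dp": [2,-43,3],"spin": 0.035},{"dp": [0,-43,3],"spin": 0.035},{"dp": [-1,-43,3],"spin": 0.035}])

```text
clock: 8.65
position: [0.5098, 0.0233, 0.3101]
ee_rot: [-0.215, 0.977, -0.0, -0.001]
ft_force: [0.7, 0.1, -0.4]
grip_width: 1.003
grasp_force: 0.0
```

>>> arm_command(plan=[{"dp": [-3,-43,3],"spin": 0.035},{"dp": [-4,-43,3],"spin": 0.035},{"dp": [-6,-43,3],"spin": 0.035},{"dp": [-7,-42,3],"spin": 0.035},{"dp": [-9,-42,3],"spin": 0.035}])

```text
clock: 9.15
position: [0.6132, -0.1653, 0.2945]
ee_rot: [-0.129, 0.992, 0.0, -0.001]
ft_force: [1.3, -0.4, 0.2]
grip_width: 1.0
grasp_force: 0.0
```

>>> arm_command(plan=[{"dp": [-10,-42,3],"spin": 0.035},{"dp": [0,0,0],"spin": 0},{"dp": [0,0,0],"spin": 0},{"dp": [0,0,0],"spin": 0}])

```text
clock: 9.55
position: [0.6333, -0.2008, 0.2925]
ee_rot: [-0.113, 0.994, 0.001, -0.001]
ft_force: [0.1, 0.4, 0.0]
grip_width: 0.999
grasp_force: 0.0
```

```bash
python3 - <<'E'
from look import *
img,K,o=look("w6",(.6344,-.2011),False,.046,(155,165,175),.055)
go((634.4,-201.1,207),103)
E
```

```text
155 [ 637.2 -197.6   79.1   70.5  -54.3 2138.6]
165 [ 634.5 -200.8   68.3   67.6  -77.4 2015.3]
175 [ 634.4 -200.8   67.9   67.2  -77.4 1326.5]
now [ 633.4 -200.4  293. ] yaw 103.0 F [ 0.  -0.3 -0.3] w 85.0 gf 0.0 t 9.6 D [  1.   -0.7 -86. ] turn -0.0
[-0.4, -0.4, 43.0] 0.0 | [-0.4, -0.4, 43.0] 0.0 |
```

>>> arm_command(plan=[{"dp": [0,-1,43],"spin": 0},{"dp": [0,0,43],"spin": 0},{"dp": [0,0,0],"spin": 0},{"dp": [0,0,0],"spin": 0}])

```text
clock: 10.0
position: [0.6338, -0.2021, 0.2084]
ee_rot: [-0.113, 0.994, 0.0, -0.0]
ft_force: [0.7, 0.2, 1.1]
grip_width: 0.999
grasp_force: 0.0
```

>>> arm_command(plan=[{"dp": [0,0,0],"spin": 0},{"dp": [0,0,0],"spin": 0},{"dp": [0,0,0],"spin": 0},{"dp": [0,0,0],"spin": 0},{"dp": [0,0,0],"spin": 0}], grip=1)

```text
clock: 10.5
position: [0.6347, -0.2031, 0.2109]
ee_rot: [-0.112, 0.994, -0.0, 0.002]
ft_force: [-0.8, 0.9, 5.7]
grip_width: 0.753
grasp_force: 32.0
```

>>> arm_command(plan=[{"dp": [0,0,-35],"spin": 0},{"dp": [0,0,-45],"spin": 0},{"dp": [0,0,-45],"spin": 0},{"dp": [0,0,0],"spin": 0},{"dp": [0,0,0],"spin": 0}])

```text
clock: 11.0
position: [0.634, -0.2032, 0.3356]
ee_rot: [-0.112, 0.994, -0.001, 0.002]
ft_force: [-0.8, -0.2, -2.0]
grip_width: 0.755
grasp_force: 34.1
```

```bash
python3 - <<'E'
from look import *
go((500.4,452.1,330),131.3)
cv2.imwrite("pics/w7.png",viewer.camera("wrist"))
E
```

```text
now [ 634.  -203.2  335.6] yaw 102.9 F [-0.8 -0.2 -2. ] w 64.1 gf 34.1 t 11.0 D [-133.6  655.3   -5.6] turn 28.4
[-1.1, 44.6, 0.4] -0.033 | [-2.5, 44.5, 0.4] -0.033 | [-4.0, 44.4, 0.4] -0.033 | [-5.5, 44.2, 0.4] -0.033 | [-6.9, 44.0, 0.4] -0.033 | [-8.4, 43.8, 0.4] -0.033 | [-9.8, 43.5, 0.4] -0.033 | [-11.3, 43.1, 0.4] -0.033 | [-12.7, 42.7, 0.4] -0.033 | [-14.1, 42.3, 0.4] -0.033 | [-15.5, 41.8, 0.4] -0.033 | [-16.8, 41.3, 0.4] -0.033 | [-18.2, 40.7, 0.4] -0.033 | [-19.5, 40.1, 0.4] -0.033 | [-20.9, 39.4, 0.4] -0.033 |
```

View pics/w7.png

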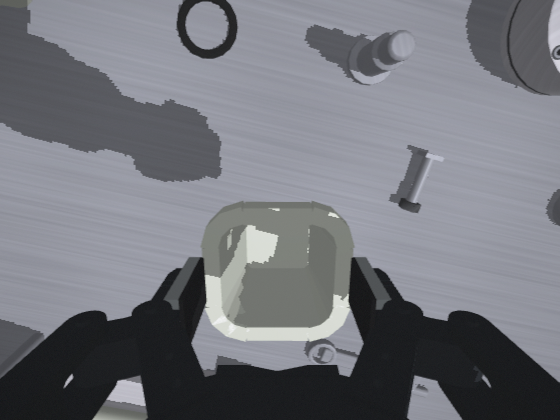

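The square cup is gripped squarely by the band at (277,270). I'll carry it to its holder.

>>> arm_command(plan=[{"dp": [-1,45,0],"spin": -0.033},{"dp": [-3,45,0],"spin": -0.033},{"dp": [-4,44,0],"spin": -0.033},{"dp": [-5,44,0],"spin": -0.033},{"dp": [-7,44,0],"spin": -0.033}])

```text
clock: 11.55
position: [0.5881, 0.0175, 0.3317]
ee_rot: [-0.195, 0.981, 0.0, -0.001]
ft_force: [0.1, 0.3, -0.7]
grip_width: 0.757
grasp_force: 34.1
```

>>> arm_command(plan=[{"dp": [-8,44,0],"spin": -0.033},{"dp": [-10,43,0],"spin": -0.033},{"dp": [-11,43,0],"spin": -0.033},{"dp": [-13,43,0],"spin": -0.033},{"dp": [-14,42,0],"spin": -0.033}])

```text
clock: 12.05
position: [0.5436, 0.2354, 0.3317]
ee_rot: [-0.275, 0.962, -0.0, -0.001]
ft_force: [0.8, 0.2, -0.3]
grip_width: 0.756
grasp_force: 34.1
```

>>> arm_command(plan=[{"dp": [-16,42,0],"spin": -0.033},{"dp": [-17,41,0],"spin": -0.033},{"dp": [-18,41,0],"spin": -0.033},{"dp": [-19,40,0],"spin": -0.033},{"dp": [-21,39,0],"spin": -0.033}])

```text
clock: 12.55
position: [0.4995, 0.4535, 0.3315]
ee_rot: [-0.353, 0.936, -0.0, -0.001]
ft_force: [0.7, 0.7, 0.5]
grip_width: 0.757
grasp_force: 34.1
```

>>> arm_command(plan=[{"dp": [0,0,0],"spin": 0},{"dp": [0,0,0],"spin": 0},{"dp": [0,0,10],"spin": 0},{"dp": [0,0,0],"spin": 0},{"dp": [0,0,0],"spin": 0}])

```text
clock: 13.05
position: [0.501, 0.4507, 0.3221]
ee_rot: [-0.352, 0.936, -0.0, -0.0]
ft_force: [0.1, -0.4, 0.1]
grip_width: 0.756
grasp_force: 34.1
```

```bash
python3 - <<'E'
from look import *
go((500.4,452.1,225),131.3)
img,K,o=look("w8",(.5,.45),False,.052,())
u=[proj(K,[.5004+.048*np.sqrt(2)*np.cos(np.radians(a)),.4521+.048*np.sqrt(2)*np.sin(np.radians(a)),.052]) for a in (86.3,176.3,266.3,356.3)]
print(np.round(u))
for a in u: cv2.circle(img,tuple(int(v) for v in a),3,(0,0,255),1)
cv2.imwrite("pics/w8b.png",img)
E
```

```text
now [501.  450.7 322.1] yaw 131.2 F [ 0.1 -0.4  0.1] w 64.2 gf 34.1 t 13.05 D [ -0.6   1.4 -97.1] turn 0.1
[-0.2, 0.5, 32.4] -0.001 | [-0.2, 0.5, 32.4] -0.001 | [-0.2, 0.5, 32.4] -0.001 | 
[[338. 268.]
 [345. 147.]
 [211. 147.]
 [218. 268.]]
```

View pics/w8b.png

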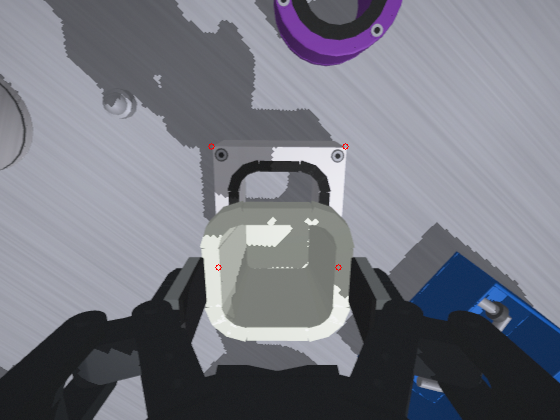

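The predicted holder corners at (211,147) and (345,147) land on the real corners, so I'll descend.

>>> arm_command(plan=[{"dp": [0,1,30],"spin": 0},{"dp": [0,0,20],"spin": 0},{"dp": [0,0,10],"spin": 0},{"dp": [0,0,10],"spin": 0},{"dp": [0,0,10],"spin": 0}])

```text
clock: 13.6
position: [0.5003, 0.4528, 0.243]
ee_rot: [-0.352, 0.936, 0.0, 0.001]
ft_force: [-0.2, 0.5, -0.3]
grip_width: 0.758
grasp_force: 34.1
```

>>> arm_command(plan=[{"dp": [0,0,5],"spin": 0},{"dp": [0,0,5],"spin": 0},{"dp": [0,0,4],"spin": 0},{"dp": [0,0,4],"spin": 0},{"dp": [0,0,0],"spin": 0}])

```text
clock: 14.1
position: [0.5, 0.4528, 0.225]
ee_rot: [-0.352, 0.936, 0.0, 0.0]
ft_force: [0.8, 1.1, 0.1]
grip_width: 0.758
grasp_force: 34.1
```

>>> arm_command(plan=[{"dp": [0,0,1],"spin": 0},{"dp": [0,0,0],"spin": 0},{"dp": [0,0,0],"spin": 0}])

```text
clock: 14.4
position: [0.5, 0.4528, 0.2248]
ee_rot: [-0.352, 0.936, 0.0, 0.0]
ft_force: [-2.7, -2.1, 7.2]
grip_width: 0.76
grasp_force: 34.9
```

>>> arm_command(plan=[{"dp": [0,0,0],"spin": 0},{"dp": [0,0,0],"spin": 0},{"dp": [0,0,0],"spin": 0},{"dp": [0,0,0],"spin": 0}], grip=-1)

```text
clock: 14.8
position: [0.4998, 0.4527, 0.2235]
ee_rot: [-0.352, 0.936, -0.0, -0.0]
ft_force: [-0.2, -0.4, -0.6]
grip_width: 1.001
grasp_force: 0.0
```

>>> arm_command(plan=[{"dp": [0,0,-20],"spin": 0},{"dp": [0,0,-40],"spin": 0},{"dp": [0,0,-40],"spin": 0},{"dp": [0,0,0],"spin": 0},{"dp": [0,0,0],"spin": 0}])

```text
clock: 15.3
position: [0.5, 0.4528, 0.3247]
ee_rot: [-0.352, 0.936, 0.001, 0.001]
ft_force: [-0.2, -0.8, -1.3]
grip_width: 1.0
grasp_force: 0.0
```

```bash
python3 - <<'E'
from look import *
img,K,o=look("w9",(.5004,.4521),False,.060,(150,165,180),.04)
for th in (131.3,100):go((520.5,-444.2,300),th)
E
```

```text
150 [ 502.8  453.5   77.    73.3  -48.7 4834. ]
165 [ 502.9  453.6   77.    73.1  -48.7 4722.9]
180 [ 503.   453.6   77.    72.9  -48.7 4677.6]
now [499.7 452.6 323.2] yaw 131.3 F [-0.9 -0.7  0.3] w 85.4 gf 0.0 t 15.35 D [  20.8 -896.8  -23.2] turn 0.0
[28.8, -34.4, 1.2] -0.0 | [28.8, -34.4, 1.2] -0.0 | [28.8, -34.4, 1.2] -0.0 | [28.8, -34.4, 1.2] -0.0 | [28.8, -34.4, 1.2] -0.0 | [28.8, -34.4, 1.2] -0.0 | [28.8, -34.4, 1.2] -0.0 | [28.8, -34.4, 1.2] -0.0 | [28.8, -34.4, 1.2] -0.0 | [28.8, -34.4, 1.2] -0.0 | [28.8, -34.4, 1.2] -0.0 | [28.8, -34.4, 1.2] -0.0 | [28.8, -34.4, 1.2] -0.0 | [28.8, -34.4, 1.2] -0.0 | [28.8, -34.4, 1.2] -0.0 | [28.8, -34.4, 1.2] -0.0 | [28.8, -34.4, 1.2] -0.0 | [28.8, -34.4, 1.2] -0.0 | [28.8, -34.4, 1.2] -0.0 | [28.8, -34.4, 1.2] -0.0 | 
now [499.7 452.6 323.2] yaw 131.3 F [-0.9 -0.7  0.3] w 85.4 gf 0.0 t 15.35 D [  20.8 -896.8  -23.2] turn -31.3
[28.8, -34.4, 1.2] 0.027 | [27.8, -35.2, 1.2] 0.027 | [26.9, -35.9, 1.2] 0.027 | [25.9, -36.6, 1.2] 0.027 | [24.9, -37.3, 1.2] 0.027 | [23.8, -38.0, 1.2] 0.027 | [22.8, -38.6, 1.2] 0.027 | [21.7, -39.2, 1.2] 0.027 | [20.7, -39.8, 1.2] 0.027 | [19.6, -40.4, 1.2] 0.027 | [18.5, -40.9, 1.2] 0.027 | [17.3, -41.4, 1.2] 0.027 | [16.2, -41.8, 1.2] 0.027 | [15.1, -42.2, 1.2] 0.027 | [13.9, -42.6, 1.2] 0.027 | [12.7, -43.0, 1.2] 0.027 | [11.6, -43.3, 1.2] 0.027 | [10.4, -43.6, 1.2] 0.027 | [9.2, -43.9, 1.2] 0.027 | [8.0, -44.1, 1.2] 0.027 |
```

View pics/w9.png

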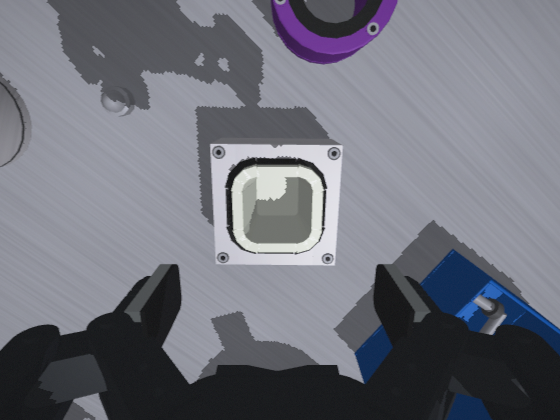

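The square cup is seated evenly at (278,205). Next is the large round cup.

```bash
python3 - <<'E'
from look import *
go((401.8,-213.1,295),80,46)
E
```

```text
now [499.7 452.6 323.2] yaw 131.3 F [-0.9 -0.7  0.3] w 85.4 gf 0.0 t 15.35 D [ -97.9 -665.7  -28.2] turn -51.3
[34.2, -29.1, 1.9] 0.06 | [32.4, -31.0, 1.9] 0.06 | [30.5, -32.9, 1.9] 0.06 | [28.5, -34.7, 1.9] 0.06 | [26.3, -36.3, 1.9] 0.06 | [24.1, -37.8, 1.9] 0.06 | [21.8, -39.2, 1.9] 0.06 | [19.5, -40.4, 1.9] 0.06 | [17.0, -41.5, 1.9] 0.06 | [14.5, -42.4, 1.9] 0.06 | [12.0, -43.2, 1.9] 0.06 | [9.4, -43.9, 1.9] 0.06 | [6.7, -44.4, 1.9] 0.06 | [4.1, -44.7, 1.9] 0.06 | [1.4, -44.8, 1.9] 0.06 |
```

>>> arm_command(plan=[{"dp": [34,-29,2],"spin": 0.06},{"dp": [32,-31,2],"spin": 0.06},{"dp": [31,-33,2],"spin": 0.06},{"dp": [29,-35,2],"spin": 0.06},{"dp": [26,-36,2],"spin": 0.06}])

```text
clock: 15.85
position: [0.4659, 0.2287, 0.3121]
ee_rot: [-0.207, 0.978, -0.0, -0.001]
ft_force: [1.1, 0.3, 0.1]
grip_width: 0.996
grasp_force: 0.0
```

>>> arm_command(plan=[{"dp": [24,-38,2],"spin": 0.06},{"dp": [22,-39,2],"spin": 0.06},{"dp": [20,-40,2],"spin": 0.06},{"dp": [17,-42,2],"spin": 0.06},{"dp": [14,-42,2],"spin": 0.06}])

```text
clock: 16.35
position: [0.4324, 0.0075, 0.3024]
ee_rot: [-0.059, 0.998, -0.0, -0.001]
ft_force: [0.8, -0.1, -0.1]
grip_width: 1.002
grasp_force: 0.0
```

>>> arm_command(plan=[{"dp": [12,-43,2],"spin": 0.06},{"dp": [9,-44,2],"spin": 0.06},{"dp": [7,-44,2],"spin": 0.06},{"dp": [4,-45,2],"spin": 0.06},{"dp": [1,-45,2],"spin": 0.06}])

```text
clock: 16.85
position: [0.3993, -0.2141, 0.2927]
ee_rot: [0.091, 0.996, 0.0, -0.001]
ft_force: [1.2, -0.0, -0.2]
grip_width: 1.001
grasp_force: 0.0
```

>>> arm_command(plan=[{"dp": [0,0,0],"spin": 0},{"dp": [0,0,0],"spin": 0},{"dp": [0,0,0],"spin": 0}])

```text
clock: 17.15
position: [0.4005, -0.2115, 0.2929]
ee_rot: [0.089, 0.996, 0.0, -0.001]
ft_force: [0.7, 0.2, -0.1]
grip_width: 1.005
grasp_force: 0.0
```

```bash
python3 - <<'E'
from look import *
img,K,o=look("w10",(.4018,-.2131),False,.046,(155,165,175),.055)
go((401.8,-213.1,206.5),80)
E
```

```text
155 [ 401.6 -221.9   85.6   67.8   84.  3254.8]
165 [ 402.5 -211.6   67.3   64.3  -12.8 3160.9]
175 [ 402.5 -211.6   67.    63.9  -12.4 1442.6]
now [ 400.7 -211.3  293.1] yaw 79.8 F [ 0.5 -0.   0.2] w 85.0 gf 0.0 t 17.2 D [  1.1  -1.8 -86.6] turn 0.2
[-0.7, -0.8, 43.3] -0.001 | [-0.7, -0.8, 43.3] -0.001 |
```

>>> arm_command(plan=[{"dp": [-1,-1,43],"spin": 0},{"dp": [0,0,43],"spin": 0},{"dp": [0,0,0],"spin": 0},{"dp": [0,0,0],"spin": 0}])

```text
clock: 17.6
position: [0.4014, -0.2133, 0.2081]
ee_rot: [0.089, 0.996, -0.0, -0.001]
ft_force: [0.5, 0.4, 1.1]
grip_width: 1.001
grasp_force: 0.0
```

>>> arm_command(plan=[{"dp": [0,0,0],"spin": 0},{"dp": [0,0,0],"spin": 0},{"dp": [0,0,0],"spin": 0},{"dp": [0,0,0],"spin": 0},{"dp": [0,0,0],"spin": 0}], grip=1)

```text
clock: 18.1
position: [0.4023, -0.2141, 0.2104]
ee_rot: [0.09, 0.996, 0.001, 0.002]
ft_force: [-4.1, 2.7, 15.1]
grip_width: 0.78
grasp_force: 29.2
```

>>> arm_command(plan=[{"dp": [0,0,-35],"spin": 0},{"dp": [0,0,-45],"spin": 0},{"dp": [0,0,-45],"spin": 0},{"dp": [0,0,0],"spin": 0},{"dp": [0,0,0],"spin": 0}])

```text
clock: 18.6
position: [0.4015, -0.214, 0.3349]
ee_rot: [0.09, 0.996, 0.001, 0.003]
ft_force: [0.1, -0.2, -0.6]
grip_width: 0.772
grasp_force: 33.5
```

```bash
python3 - <<'E'
from look import *
img,K,o=look("w11",(.4077,.2137),False,.052,())
go((452,-5,325),80)
E
```

```text
now [ 401.2 -213.8  333.5] yaw 79.7 F [-0.5  1.2 -0.1] w 65.6 gf 33.5 t 18.65 D [ 50.8 208.8  -8.5] turn 0.3
[-2.5, 42.9, 1.7] -0.001 | [-2.6, 42.9, 1.7] -0.001 | [-2.6, 42.9, 1.7] -0.001 | [-2.7, 42.9, 1.7] -0.001 | [-2.7, 42.9, 1.7] -0.001 |
```

View pics/w11.png

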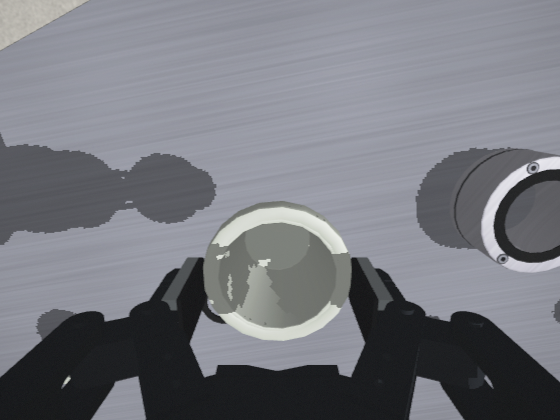

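The large round cup is held level at (277,270). Next I'll move to its holder.

>>> arm_command(plan=[{"dp": [-3,43,2],"spin": 0},{"dp": [-3,43,2],"spin": 0},{"dp": [-3,43,2],"spin": 0},{"dp": [-3,43,2],"spin": 0},{"dp": [-2,43,0],"spin": 0}])

```text
clock: 19.15
position: [0.4532, -0.0032, 0.3236]
ee_rot: [0.09, 0.996, -0.0, -0.001]
ft_force: [1.8, -0.1, -0.3]
grip_width: 0.768
grasp_force: 33.5
```

>>> arm_command(plan=[{"dp": [0,0,0],"spin": 0},{"dp": [0,0,0],"spin": 0},{"dp": [0,0,0],"spin": 0},{"dp": [0,0,0],"spin": 0}])

```text
clock: 19.55
position: [0.4533, -0.006, 0.3244]
ee_rot: [0.091, 0.996, -0.0, -0.0]
ft_force: [-0.3, 0.1, -0.3]
grip_width: 0.767
grasp_force: 33.5
```

```bash
python3 - <<'E'
from look import *
go((452,-5,224.4),80)
img,K,o=look("w12",(.452,-.005),False,.052,())
for r in (.05,.04):
  for a in range(0,360,8):
    u=proj(K,[.452+r*np.cos(np.radians(a)),-.005+r*np.sin(np.radians(a)),.052]); cv2.circle(img,tuple(int(round(v)) for v in u),1,(0,0,255),-1)
cv2.imwrite("pics/w12b.png",img)
E
```

```text
now [453.3  -6.  324.4] yaw 79.6 F [-0.3  0.1 -0.3] w 65.2 gf 33.5 t 19.55 D [  -1.3    1.  -100. ] turn 0.4
[0.5, 0.3, 33.3] -0.002 | [0.5, 0.3, 33.3] -0.002 | [0.5, 0.3, 33.3] -0.002 |
```

View pics/w12b.png

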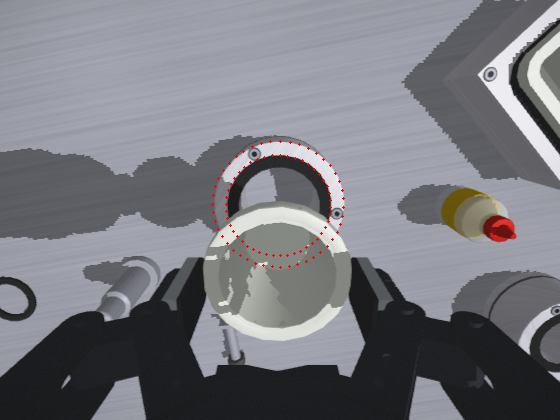

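The projected circles lie on the holder's rim and rubber, so I'll lower the cup.

>>> arm_command(plan=[{"dp": [1,0,30],"spin": 0},{"dp": [0,1,20],"spin": 0},{"dp": [0,0,12],"spin": 0},{"dp": [0,0,10],"spin": 0},{"dp": [0,0,10],"spin": 0}])

```text
clock: 20.1
position: [0.453, -0.0038, 0.2425]
ee_rot: [0.09, 0.996, 0.0, 0.0]
ft_force: [-0.9, -0.4, 0.2]
grip_width: 0.769
grasp_force: 33.5
```

>>> arm_command(plan=[{"dp": [0,0,5],"spin": 0},{"dp": [0,0,5],"spin": 0},{"dp": [0,0,4],"spin": 0},{"dp": [0,0,4],"spin": 0},{"dp": [0,0,0],"spin": 0}])

```text
clock: 20.6
position: [0.4529, -0.0036, 0.2248]
ee_rot: [0.09, 0.996, 0.0, 0.0]
ft_force: [-0.5, 0.2, -0.4]
grip_width: 0.771
grasp_force: 33.6
```

>>> arm_command(plan=[{"dp": [0,0,1],"spin": 0},{"dp": [0,0,0],"spin": 0},{"dp": [0,0,0],"spin": 0}])

```text
clock: 20.9
position: [0.453, -0.0036, 0.2245]
ee_rot: [0.09, 0.996, 0.0, 0.0]
ft_force: [-5.1, 0.1, 14.0]
grip_width: 0.772
grasp_force: 35.1
```

>>> arm_command(plan=[{"dp": [0,0,0],"spin": 0},{"dp": [0,0,0],"spin": 0},{"dp": [0,0,0],"spin": 0},{"dp": [0,0,0],"spin": 0}], grip=-1)

```text
clock: 21.3
position: [0.4527, -0.0036, 0.2236]
ee_rot: [0.09, 0.996, 0.0, -0.0]
ft_force: [1.0, -0.3, 0.6]
grip_width: 1.005
grasp_force: 0.0
```

>>> arm_command(plan=[{"dp": [0,0,-20],"spin": 0},{"dp": [0,0,-40],"spin": 0},{"dp": [0,0,-40],"spin": 0},{"dp": [0,0,0],"spin": 0},{"dp": [0,0,0],"spin": 0}])

```text
clock: 21.8
position: [0.4529, -0.0035, 0.3243]
ee_rot: [0.09, 0.996, 0.001, 0.001]
ft_force: [-1.1, 0.2, -0.2]
grip_width: 1.002
grasp_force: 0.0
```

```bash
python3 - <<'E'
from look import *
img,K,o=look("w13",(.452,-.005),False,.060,(150,165,180),.04)
go((520.5,-444.2,295),50)
E
```

```text
150 [ 4.5240e+02 -1.4000e+00  6.7200e+01  6.4000e+01 -7.1000e+00  3.2638e+03]
165 [ 4.5250e+02 -1.3000e+00  6.6900e+01  6.3800e+01 -7.2000e+00  3.2296e+03]
180 [ 4.5260e+02 -1.2000e+00  6.6700e+01  6.3600e+01 -7.2000e+00  1.4109e+03]
now [452.5  -3.6 323.3] yaw 79.7 F [-0.6 -0.7  0. ] w 84.9 gf 0.0 t 21.85 D [  68.  -440.6  -28.3] turn -29.7
[-14.6, -42.1, 2.8] 0.052 | [-16.7, -41.3, 2.8] 0.052 | [-18.9, -40.4, 2.8] 0.052 | [-20.9, -39.4, 2.8] 0.052 | [-22.9, -38.2, 2.8] 0.052 | [-24.9, -37.0, 2.8] 0.052 | [-26.8, -35.7, 2.8] 0.052 | [-28.6, -34.2, 2.8] 0.052 | [-30.3, -32.7, 2.8] 0.052 | [-32.0, -31.1, 2.8] 0.052 |
```

View pics/w13.png

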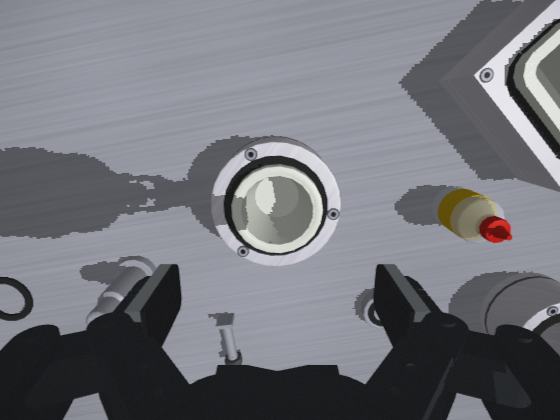

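The large round cup is seated concentrically at (277,205). The small round cup is last.

>>> arm_command(plan=[{"dp": [-15,-42,2],"spin": 0.052},{"dp": [-17,-41,2],"spin": 0.052},{"dp": [-19,-40,2],"spin": 0.052},{"dp": [-21,-39,2],"spin": 0.052},{"dp": [-23,-38,2],"spin": 0.052}])

```text
clock: 22.35
position: [0.4877, -0.2243, 0.3122]
ee_rot: [0.219, 0.976, -0.0, -0.001]
ft_force: [0.7, 0.4, 0.2]
grip_width: 0.998
grasp_force: 0.0
```

>>> arm_command(plan=[{"dp": [-25,-37,4],"spin": 0.052},{"dp": [-27,-36,4],"spin": 0.052},{"dp": [-29,-34,4],"spin": 0.052},{"dp": [-30,-33,4],"spin": 0.052},{"dp": [-32,-31,3],"spin": 0.052}])

```text
clock: 22.85
position: [0.5218, -0.4451, 0.292]
ee_rot: [0.344, 0.939, 0.0, -0.002]
ft_force: [0.6, 0.1, 1.3]
grip_width: 0.998
grasp_force: 0.0
```

>>> arm_command(plan=[{"dp": [0,0,0],"spin": 0},{"dp": [0,0,0],"spin": 0},{"dp": [0,0,0],"spin": 0}])

```text
clock: 23.15
position: [0.5223, -0.4426, 0.2935]
ee_rot: [0.342, 0.94, 0.001, -0.001]
ft_force: [-0.5, -0.1, -0.2]
grip_width: 0.997
grasp_force: 0.0
```

```bash
python3 - <<'E'
from look import *
img,K,o=look("w14",(.5205,-.4442),False,.046,(155,165,175),.05)
go((520.5,-444.2,209.5),50)
E
```

```text
155 [ 519.8 -443.4   51.8   49.3   45.2 1242.7]
165 [ 519.7 -443.4   51.4   48.9   45.2 1094.8]
175 [ 519.7 -443.4   51.    48.6   45.1  828.4]
now [ 522.5 -442.3  294. ] yaw 50.0 F [-0.2  1.8  1.1] w 85.0 gf 0.0 t 23.2 D [ -2.   -1.9 -84.5] turn -0.0
[0.1, -1.4, 42.3] 0.0 | [0.1, -1.4, 42.3] 0.0 |
```

>>> arm_command(plan=[{"dp": [1,-2,42],"spin": 0},{"dp": [0,-1,42],"spin": 0},{"dp": [0,0,0],"spin": 0},{"dp": [0,0,0],"spin": 0}])

```text
clock: 23.6
position: [0.5198, -0.4444, 0.2115]
ee_rot: [0.342, 0.94, 0.0, -0.0]
ft_force: [-0.1, 0.5, 1.2]
grip_width: 1.0
grasp_force: 0.0
```

>>> arm_command(plan=[{"dp": [0,0,0],"spin": 0},{"dp": [0,0,0],"spin": 0},{"dp": [0,0,0],"spin": 0},{"dp": [0,0,0],"spin": 0},{"dp": [0,0,0],"spin": 0}], grip=1)

```text
clock: 24.1
position: [0.5201, -0.4458, 0.2132]
ee_rot: [0.343, 0.939, -0.0, 0.002]
ft_force: [0.9, 0.8, 8.9]
grip_width: 0.583
grasp_force: 29.9
```

>>> arm_command(plan=[{"dp": [0,0,0],"spin": 0},{"dp": [0,0,0],"spin": 0}])

```text
clock: 24.3
position: [0.5201, -0.4458, 0.2132]
ee_rot: [0.343, 0.939, -0.0, 0.002]
ft_force: [-0.2, 0.8, 8.2]
grip_width: 0.585
grasp_force: 29.9
```

>>> arm_command(plan=[{"dp": [0,0,-35],"spin": 0},{"dp": [0,0,-45],"spin": 0},{"dp": [0,0,-45],"spin": 0},{"dp": [0,0,0],"spin": 0},{"dp": [0,0,0],"spin": 0}])

```text
clock: 24.8
position: [0.5194, -0.4455, 0.3375]
ee_rot: [0.343, 0.939, -0.0, 0.002]
ft_force: [0.1, -0.0, -2.0]
grip_width: 0.587
grasp_force: 31.2
```

```bash
python3 - <<'E'
from look import *
cv2.imwrite("pics/w15.png",viewer.camera("wrist"))
go((618,220,330),80,46)
E
```

```text
now [ 519.3 -445.1  335.8] yaw 49.9 F [-0.4  0.3 -0.9] w 49.9 gf 31.2 t 24.85 D [ 98.7 665.1  -5.8] turn 30.1
[23.5, 38.2, 0.4] -0.035 | [22.2, 39.0, 0.4] -0.035 | [20.8, 39.7, 0.4] -0.035 | [19.4, 40.4, 0.4] -0.035 | [18.0, 41.1, 0.4] -0.035 | [16.5, 41.7, 0.4] -0.035 | [15.0, 42.2, 0.4] -0.035 | [13.6, 42.7, 0.4] -0.035 | [12.1, 43.2, 0.4] -0.035 | [10.5, 43.6, 0.4] -0.035 | [9.0, 43.9, 0.4] -0.035 | [7.5, 44.2, 0.4] -0.035 | [5.9, 44.4, 0.4] -0.035 | [4.4, 44.6, 0.4] -0.035 | [2.8, 44.7, 0.4] -0.035 |
```

>>> arm_command(plan=[{"dp": [23,38,0],"spin": -0.035},{"dp": [22,39,0],"spin": -0.035},{"dp": [21,40,0],"spin": -0.035},{"dp": [19,40,0],"spin": -0.035},{"dp": [18,41,0],"spin": -0.035}])

```text
clock: 25.35
position: [0.5525, -0.2221, 0.3343]
ee_rot: [0.259, 0.966, 0.0, -0.001]
ft_force: [0.0, -0.0, -0.8]
grip_width: 0.587
grasp_force: 31.2
```

>>> arm_command(plan=[{"dp": [17,42,0],"spin": -0.035},{"dp": [15,42,0],"spin": -0.035},{"dp": [14,43,0],"spin": -0.035},{"dp": [12,43,0],"spin": -0.035},{"dp": [11,44,0],"spin": -0.035}])

```text
clock: 25.85
position: [0.5843, 0.0005, 0.3345]
ee_rot: [0.173, 0.985, -0.0, -0.001]
ft_force: [0.6, 0.0, -1.7]
grip_width: 0.586
grasp_force: 31.2
```

>>> arm_command(plan=[{"dp": [9,44,0],"spin": -0.035},{"dp": [8,44,0],"spin": -0.035},{"dp": [6,44,0],"spin": -0.035},{"dp": [4,45,0],"spin": -0.035},{"dp": [3,45,0],"spin": -0.035}])

```text
clock: 26.35
position: [0.6169, 0.2224, 0.3342]
ee_rot: [0.086, 0.996, -0.0, -0.001]
ft_force: [0.5, -0.8, 0.3]
grip_width: 0.586
grasp_force: 31.2
```

>>> arm_command(plan=[{"dp": [0,0,5],"spin": 0},{"dp": [0,0,0],"spin": 0},{"dp": [0,0,0],"spin": 0},{"dp": [0,0,0],"spin": 0}])

```text
clock: 26.75
position: [0.6175, 0.2187, 0.3307]
ee_rot: [0.089, 0.996, -0.0, -0.0]
ft_force: [-0.1, -0.5, -0.4]
grip_width: 0.583
grasp_force: 31.3
```

```bash
python3 - <<'E'
from look import *
go((618.1,220.1,227.2),80)
img,K,o=look("w16",(.452,-.005),False,.052,())
for r in (.042,.032):
  for a in range(0,360,8):
    u=proj(K,[.6181+r*np.cos(np.radians(a)),.2201+r*np.sin(np.radians(a)),.052]); cv2.circle(img,tuple(int(round(v)) for v in u),1,(0,0,255),-1)
cv2.imwrite("pics/w16b.png",img)
E
```

```text
now [617.5 218.7 330.7] yaw 79.8 F [-0.1 -0.5 -0.4] w 49.5 gf 31.3 t 26.75 D [   0.6    1.4 -103.5] turn 0.2
[-0.1, 0.5, 34.5] -0.001 | [-0.1, 0.5, 34.5] -0.001 | [-0.1, 0.5, 34.5] -0.001 |
```

View pics/w16b.png

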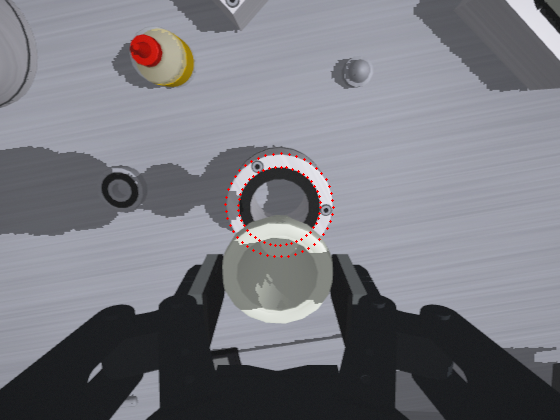

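The projected circles fit the small holder at (279,205), so I'll lower the cup.

>>> arm_command(plan=[{"dp": [0,1,30],"spin": 0},{"dp": [0,0,22],"spin": 0},{"dp": [0,0,12],"spin": 0},{"dp": [0,0,10],"spin": 0},{"dp": [0,0,10],"spin": 0}])

```text
clock: 27.3
position: [0.6178, 0.2211, 0.2469]
ee_rot: [0.088, 0.996, 0.0, 0.001]
ft_force: [-0.3, 0.0, -0.6]
grip_width: 0.577
grasp_force: 31.3
```

>>> arm_command(plan=[{"dp": [0,0,5],"spin": 0},{"dp": [0,0,5],"spin": 0},{"dp": [0,0,5],"spin": 0},{"dp": [0,0,4],"spin": 0},{"dp": [0,0,0],"spin": 0}])

```text
clock: 27.8
position: [0.6176, 0.2215, 0.2278]
ee_rot: [0.087, 0.996, 0.0, 0.0]
ft_force: [0.2, 0.4, -0.4]
grip_width: 0.582
grasp_force: 31.3
```

>>> arm_command(plan=[{"dp": [0,0,1],"spin": 0},{"dp": [0,0,0],"spin": 0},{"dp": [0,0,0],"spin": 0}])

```text
clock: 28.1
position: [0.6177, 0.2214, 0.2275]
ee_rot: [0.087, 0.996, 0.0, 0.0]
ft_force: [-2.7, -0.4, 5.3]
grip_width: 0.583
grasp_force: 31.8
```

>>> arm_command(plan=[{"dp": [0,0,0],"spin": 0},{"dp": [0,0,0],"spin": 0},{"dp": [0,0,0],"spin": 0},{"dp": [0,0,0],"spin": 0}], grip=-1)

```text
clock: 28.5
position: [0.6174, 0.2214, 0.2266]
ee_rot: [0.087, 0.996, 0.0, -0.0]
ft_force: [0.1, 0.3, -0.5]
grip_width: 0.999
grasp_force: 0.0
```

>>> arm_command(plan=[{"dp": [0,0,-20],"spin": 0},{"dp": [0,0,-40],"spin": 0},{"dp": [0,0,-40],"spin": 0},{"dp": [0,0,0],"spin": 0},{"dp": [0,0,0],"spin": 0}])

```text
clock: 29.0
position: [0.6176, 0.2214, 0.3276]
ee_rot: [0.087, 0.996, 0.001, 0.001]
ft_force: [-0.3, -0.7, -1.3]
grip_width: 0.999
grasp_force: 0.0
```

```bash
python3 - <<'E'
from look import *
img,K,o=look("w17",(.6181,.2201),False,.060,(150,165,180),.035)
s=viewer.camera("side"); a=cv2.resize(s[90:310,190:400],None,fx=2,fy=2)
cv2.imwrite("pics/fin.png",np.hstack([a,cv2.resize(img[100:320,190:370],(360,440))]))
E
```

```text
150 [ 617.1  223.7   50.8   47.7   -7.  1889. ]
165 [ 617.   223.7   50.5   47.3   -7.1 1861.5]
180 [617.1 223.9  50.1  47.   -7.5 758.8]
```

View pics/fin.png

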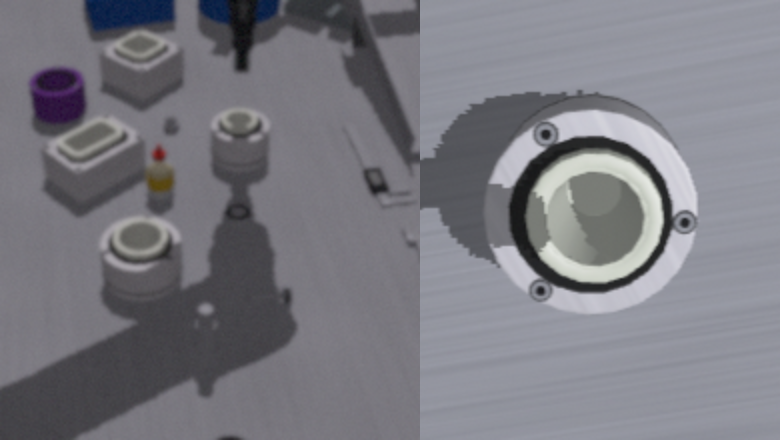

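All four cups sit level in their holders, and the bottle and spindle are still standing. The small cup's rim is concentric with its rubber ring at (591,214).

```bash
python3 -c "
from workcell import manip
print(manip.hand_in())"
```

```text
the job is handed in; nothing more can be done
None
```

All four cups are hanging level in their own holders and released, the bottle and spindle are still standing, and I handed the job in at about 29 s of the 109 s allowed; the hand-in returned no verdict.

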